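Lower the cast fish into the parts washer

TASK

Put every aluminium fish casting that lies on the bench into the basket of the parts washer and shut the basket's hinged upper half fully, edge to edge on the lower half. Then crack the jack's release valve open anticlockwise, by no more than about an eighth of a turn so that the basket sinks slowly, let it go all the way down into the tank, and shut the valve fully again. Keep the basket up until it is shut, and leave everything else on the bench where it is.

Things in the scene. Friction and masses are not known exactly. Their poses are not given: they have to be found in the camera images.
- lift: Parts-washer lift, fixed: an open grey steel tank, 194 (x) by 180 (y) mm, rim 105 mm above the bench, with a blue jack column (56 mm across, 128 mm tall) at its +x side, 132 mm from the tank's middle. Turned up to 15 degrees either way. Origin: on the bench under the tank's middle; x towards the jack, y towards the basket's hinge, z up. The basket rides on the jack's platform over the tank.
- basket (a point): Middle of the inner floor of the basket's lower half, a shallow steel tray on the jack's platform; sinks with it; axes as the lift's. Inside 160 mm (x) by 130 mm (y); walls 3 mm thick, top edge 35 mm above this point. Starts 113 mm above the bench.
- lid_hinge (a point): Middle of the hinge line of the basket's halves, 72 mm to +y of the basket's middle and level with the lower half's top edge; the line runs along the lift's x. Axes as the lift's. Sinks with the platform.
- lid_handle (a point): Middle of the round black bar (10 mm thick, 70 mm long, along the lift's x, a leg at each end) that is the handle of the basket's upper half. Shut, the bar lies 152 mm to -y of the hinge line and 67 mm above it: 40 mm above the upper half's flat top, 12 mm outside its -y edge. The upper half is a steel tray upside down, 166 x 136 x 27 mm, 0.25 kg.
- lid (a joint): Angle of the basket's upper half about the hinge line (rad): 0 is shut, edge on edge all round; it starts at 1.6 to 1.74, standing up just past vertical towards +y (limit 1.8). The hinge is stiff: the half stays where it is left, and moving it by the handle takes 1 to 4 N.
- ram (a joint): How far the jack's ram, with platform and basket, has sunk (m): 0 is up, 0.08 is fully down on its stop. It sinks by its own weight, only while the valve is open.
- valve (a joint): Opening of the release valve (rad), anticlockwise from above; 0 is shut (limits 0 and 1.57). Stays where it is left (0.2 N m of friction). Up to 0.3 the ram holds; from 0.33 to 0.6 it sinks at about 7 mm/s, from 0.65 to 0.95 at about 13 mm/s, beyond 1.0 it drops at over 40 mm/s. Shut part-way down, it stops the ram within 8 mm.
- valve_grip (a point): Middle of the release valve's upright dark steel T-grip on top of the jack column, on its turning axis, 163 mm above the bench: a bar 50 mm long, 10 mm thick, 28 mm tall, its upper edge 12 mm above this point. Turns with the valve: x runs along the bar, which lies along the lift's x when shut.
- fish1: Small flat fish-shaped aluminium casting, lying on the bench: about 65 mm long (x, nose at +x, forked tail at -x), 20 mm wide (y) at the body and 13 mm thick (z), about 40 g. Origin: middle of the body, on the underside. Three to five such fish are present; the others are absent.
- fish2: Small flat fish-shaped aluminium casting, lying on the bench: about 65 mm long (x, nose at +x, forked tail at -x), 20 mm wide (y) at the body and 13 mm thick (z), about 40 g. Origin: middle of the body, on the underside. Three to five such fish are present; the others are absent.
- fish3: Small flat fish-shaped aluminium casting, lying on the bench: about 65 mm long (x, nose at +x, forked tail at -x), 20 mm wide (y) at the body and 13 mm thick (z), about 40 g. Origin: middle of the body, on the underside. Three to five such fish are present; the others are absent.
- fish4: Small flat fish-shaped aluminium casting, lying on the bench: about 65 mm long (x, nose at +x, forked tail at -x), 20 mm wide (y) at the body and 13 mm thick (z), about 40 g. Origin: middle of the body, on the underside. Three to five such fish are present; the others are absent.
- fish5: Small flat fish-shaped aluminium casting, lying on the bench: about 65 mm long (x, nose at +x, forked tail at -x), 20 mm wide (y) at the body and 13 mm thick (z), about 40 g. Origin: middle of the body, on the underside. Three to five such fish are present; the others are absent.
- tape: Roll of yellow tape lying flat, 60 mm across, 18 mm high; not part of the job, to be left where it is. Origin: on its underside, near its middle.
- offcut: Softwood offcut, 62 x 32 x 22 mm; not part of the job, to be left where it is. Origin: on its underside, near its middle.
- gclamp: Small dark steel U-shaped clamp frame, 56 x 40 x 12 mm, lying flat; not part of the job, to be left where it is. Origin: on its underside, near its middle.
- driver: Screwdriver lying on the bench; not part of the job, to be left where it is. Origin: on its underside, near its middle.
- potjar: White ceramic cup, 76 mm across, 95 mm high; not part of the job, to be left where it is. Origin: on its underside, near its middle.
- batten: Wooden batten, 300 x 45 x 22 mm; not part of the job, to be left where it is. Origin: on its underside, near its middle.
Not all that is in view belongs to the job. What is shaped like the fish3 but red is not meant.

How it is judged (in metres and radians):
On the way, in this order (a step that is already met when the one before it is completed fails the run):
1. every fish present lies in the basket (x of fish1 in the frame of basket between -0.078 and 0.078 m and y of fish1 in the frame of basket between -0.063 and 0.063 m and z of fish1 in the frame of basket between -0.01 and 0.05 m and x of fish2 in the frame of basket between -0.078 and 0.078 m and y of fish2 in the frame of basket between -0.063 and 0.063 m and z of fish2 in the frame of basket between -0.01 and 0.05 m and x of fish3 in the frame of basket between -0.078 and 0.078 m and y of fish3 in the frame of basket between -0.063 and 0.063 m and z of fish3 in the frame of basket between -0.01 and 0.05 m and x of fish4 in the frame of basket between -0.078 and 0.078 m and y of fish4 in the frame of basket between -0.063 and 0.063 m and z of fish4 in the frame of basket between -0.01 and 0.05 m and x of fish5 in the frame of basket between -0.078 and 0.078 m and y of fish5 in the frame of basket between -0.063 and 0.063 m and z of fish5 in the frame of basket between -0.01 and 0.05 m), for 0.2 s.
2. the basket's upper half is shut on the lower half (value of joint lid below 0.03 rad), for 0.2 s.
3. the release valve is cracked open (over 0.3 rad) (value of joint valve above 0.3 rad), for 0.1 s.
4. the basket has sunk (70 mm or more) (value of joint ram above 0.07 m), for 0.1 s.
5. the release valve is shut again (value of joint valve below 0.15 rad), for 0.2 s.
At the end, for the whole second after the job is handed in: Every fish present lies at rest inside the basket (origin within 78 mm in x and 63 mm in y of the basket's middle, less than 50 mm above its floor), the upper half is shut (under 0.03 rad), the ram is down (over 77 mm) and at rest, and the valve is shut (under 0.15 rad) (all of step 1 and value of joint lid below 0.03 rad and value of joint ram above 0.077 m and value of joint valve below 0.15 rad and velocity of joint ram below 0.003 m/s and linear speed of each of fish1, fish2, fish3, fish4, fish5 below 0.03 m/s); the robot touches nothing.
It fails at once if the ram drops faster than 30 mm/s: the valve was opened too far (velocity of joint ram above 0.03 m/s and value of joint valve above 0.3 rad).
It fails at once if the basket is lowered (over 10 mm) while its upper half is open (over 0.15 rad) (value of joint ram above 0.01 m and value of joint lid above 0.15 rad).
It fails at once if a thing that is not part of the job is moved more than 50 mm (distance of any of tape, offcut, gclamp, driver, potjar, batten from where it was at the start of the episode above 0.05 m).
Of fish1, fish2, fish3, fish4, fish5 only 3 to 5 are there at a start; the rules pass over those that are not, and their reading is None.
At some moment in a run one of fish1, fish2, fish3, fish4, fish5 may be knocked a few centimetres aside while the robot is not near it.
Once in a run the grip may slacken for a moment while it holds something.
It also fails if it takes over 210 s, if anything falls off the work surface, if the arm or the gripper's body presses on something with over 40 N, if the wrist force passes 120 N, or if a joint passes its speed limit or range.

ROBOT

A 6-joint arm with a two-finger parallel gripper is mounted at the origin on the work surface. World frame = base frame: x ahead of the robot, y to its left, z up, the work surface at z = 0. Lengths are in m, angles in degrees, forces in N, time in s.
With the tool pointing down it reaches from about 0.3 to 0.75 m from the base axis. Payload 8.5 kg.
Tool frame: the origin (TCP) lies at the very end of the fingers, on their centre line; the grasp point (between the pads) lies 19 mm behind it (env.pinch_z is the distance from the TCP to the grasp point, in m); z points along the fingers, y is the line along which they close (so a half turn about z gives the same grasp; the last joint's range is limited). The gripper opens to 85 mm and grips with 20 to 120 N. Pads are 22 mm wide; open, the fingers measure 114 mm over their backs; the gripper's body (76 mm by 85 mm) begins 54 mm behind the grasp point. The pads swing forward as they close: fully open they stand 13 mm farther back than shut.
Start: joints at [-87.852, 21.807, 74.336, -0, 83.858, -12.336], TCP at [0.138, -0.533, 0.231] pointing down, gripper open.
Joint ranges: [-178.18, 178.18], [-50.72, 133.34], [12.68, 142.11], [-81.47, 261.47], [9.98, 163.14], [-165.26, 165.26]. Speed limits (degrees/s): [136.94, 136.94, 180, 180, 180, 180].

INTERFACE

Orientations are given as a 3x3 rotation matrix whose columns are the frame's x, y, z axes.
In Python, from rig import env, viewer gives the robot as it stands.
- The arm moves only by the tool drive_tool, never from a script. Its argument "series" is a list of rows, each a list of 3 entries, a list of its own where there are three numbers: the shift along the tool's x, y, z in m, then the turn about the tool's z in degrees, then the finger opening in m, from 0 to 0.0854. A call has 1 to 20 rows; each row is the pose to reach, as a shift and turn from the pose commanded when the call began, along the tool's axes at that moment; what a row does not reach only later rows make up. A row lasts 1/10 s, in which the tool goes at most 50 mm and 8.59 degrees, less where a joint would pass 70% of its speed; a pose out of reach is approached as far as the arm can. A call with a gripper value outside its range is refused whole. The fingers move at their own pace and stop on an object; "newtons" is the grip in N (left out, the last holds). Time passes only in rows, so rows that repeat a pose let the fingers close. It gives the time, the measured TCP pose, the force, the opening and the grip force at its end, in the units of the state.
- env.observe(): the state, without advancing time (a new reading comes with each control period).
- viewer.get_image(name): name is "side" or "top" or "wrist"; returns a dict with "img" (384x512x3 uint8, red, green, blue), "depth" (384x512 float32, m along the optical axis (not along the pixel's ray), 0 where there is no reading), "camera_matrix" (3x3 intrinsics, pixels), "rvec" (rotation vector, rad) and "tvec" (3), from world to camera coordinates, as OpenCV has them. Camera axes: x right, y down, z forward; pixel columns grow to the right and rows downward; lengths in m; the calibration is good to about 2 mm. The wrist camera is an equidistant fisheye: a pixel r from the principal point sees the ray r / f radians off the axis. A picture is of the moment at which its call begins.
- env.close_job(): hands the job in; it is judged then, once.
The state is a dict: "time_s": time; "q": joint angles; "qvel": joint speeds; "joint_efforts": joint torques, N m; "position": TCP position; "tool_rot": TCP orientation; "ft_force": force on the tool from outside, world axes, zero at the start; "wrist_torque": the same for the moment, N m; "grip_width": finger opening in m; "gripper_force": force on a finger pad.
Only numpy, scipy, OpenCV 4.12 (cv2) and the standard library are available. Lean on these libraries where they do the work, as an engineer would, in place of code of your own. Each camera call takes 0.05 s, during which the arm holds its last target. There are 200 camera calls.

## Working session

There is one attempt and no reset: what is moved stays moved. The work goes in short steps, Python scripts to look and compute and a tool call to move; the robot and the scene stay as the last step left them, time stands still between calls to the robot, and variables do not carry over. Pictures are saved under pics/ and viewed, at most 14 in all, crops included, and the job is handed in when it is done.

Besides the shell and the picture viewer there is one more tool, called after ">>>" by a JSON object that holds its "api" and its "payload", one argument or row to a line. drive_tool: Moves the arm, as the interface text tells. Its arguments: {"type":"object","properties":{"series":{"type":"array"},"newtons":{"type":"number"}},"required":["series"]}

```bash
mkdir -p pics; ls; cat > h.py <<'E'
import numpy as np, cv2
from rig import env, viewer
def cam(n):
    d=viewer.get_image(n); d['R']=cv2.Rodrigues(np.array(d['rvec'],float))[0]; d['t']=np.array(d['tvec'],float).ravel(); d['K']=np.array(d['camera_matrix']); return d
def save(d,name): cv2.imwrite('pics/'+name,d['img'][:,:,::-1])
def ray(d,u,v,fish=False):
    K=d['K']; x=(u-K[0,2])/K[0,0]; y=(v-K[1,2])/K[1,1]
    if fish:
        r=np.hypot(x,y); s=np.sin(r)/max(r,1e-9); c=np.array([x*s,y*s,np.cos(r)])
    else: c=np.array([x,y,1.])
    return -d['R'].T@d['t'], d['R'].T@c
def onz(d,u,v,z,fish=False):
    o,r=ray(d,u,v,fish); return o+r*(z-o[2])/r[2]
def cloud(d):
    K=d['K'];h,w=d['depth'].shape;u,v=np.meshgrid(np.arange(w),np.arange(h));z=d['depth']
    p=np.stack([(u-K[0,2])/K[0,0]*z,(v-K[1,2])/K[1,1]*z,z],-1)
    return (p-d['t'])@d['R']
E
python3 - <<'E'
from h import *
for n in('top','side'):
    d=cam(n); save(d,n+'0.png'); print(n,d['K'].round(1).tolist(),(-d['R'].T@d['t']).round(3))
s=env.observe(); print(s['position'],s['tool_rot'],s['ft_force'])
E
```

```text
pics
top [[365.0, 0.0, 253.7], [0.0, 365.0, 191.2], [0.0, 0.0, 1.0]] [ 0.361 -0.104  1.284]
side [[381.5, 0.0, 258.8], [0.0, 381.5, 194.6], [0.0, 0.0, 1.0]] [ 0.415 -0.767  0.958]
[ 0.13753976 -0.53226752  0.23079178] [[ 9.68217091e-01  2.50111300e-01 -5.44242955e-05]
 [ 2.50111173e-01 -9.68216331e-01  1.23999029e-03]
 [ 2.57441091e-04 -1.21419191e-03 -9.99999230e-01]] [0.20024362 0.08392462 0.27783771]
```

View pics/top0.png

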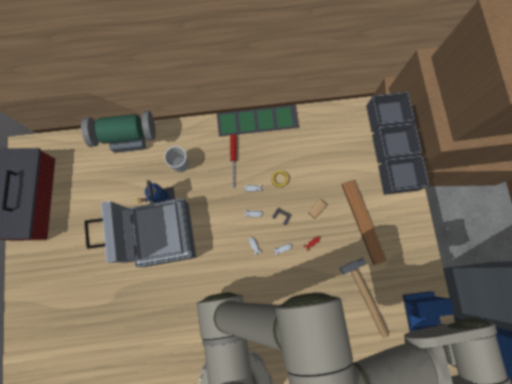

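View pics/side0.png

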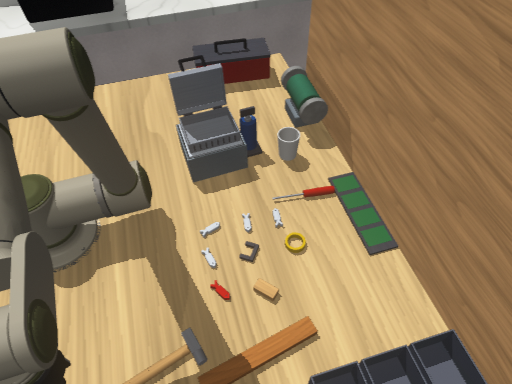

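Candidates for fish (top view): grey ones at (253,188), (255,214), (255,245) and (284,249). The red one at (313,242) is excluded, and the dark clamp at (282,215) is not a fish. I'll measure these and crop close.

```bash
cat >> h.py <<'E'
def fishes(d,z=0.013,box=None,amin=15,amax=4000,fish=False):
    hsv=cv2.cvtColor(d['img'],cv2.COLOR_RGB2HSV)
    m=((hsv[...,1]<60)&(hsv[...,2]>120)).astype(np.uint8)
    n,l,st,c=cv2.connectedComponentsWithStats(m,connectivity=8); out=[]
    for i in range(1,n):
        if not amin<st[i,4]<amax: continue
        if box and not(box[0]<c[i][0]<box[2] and box[1]<c[i][1]<box[3]): continue
        vv,uu=np.nonzero(l==i)
        P=np.array([onz(d,a,b,z,fish)[:2] for a,b in zip(uu,vv)])
        w,V=np.linalg.eigh(np.cov(P.T)); a=V[:,1]; q=(P-P.mean(0))@a
        if (q**3).mean()>0: a=-a   # third moment: placeholder sign
        out.append((c[i].round(0).tolist(),st[i,4],P.mean(0).round(4).tolist(),round(float(np.degrees(np.arctan2(a[1],a[0]))),0),round(float(np.ptp(q)),3)))
    return out
E
python3 - <<'E'
from h import *
d=cam('top')
for f in fishes(d,0.01,(225,165,330,270)): print('T',f)
e=cam('side')
for f in fishes(e,0.01,(180,190,310,290)): print('S',f)
C=cloud(d); 
for z0,z1 in((0.098,0.112),(0.14,0.156),(0.165,0.182),(0.2,0.4)):
    m=(C[...,2]>z0)&(C[...,2]<z1); m[:,:75]=0; m[:,200:]=0; m[:170]=0; m[275:]=0
    P=C[m]; print(z0,len(P)); 
    if len(P)>3: print(P.min(0).round(3),P.max(0).round(3),P.mean(0).round(3),[np.round(x,3).tolist() for x in cv2.minAreaRect(P[:,:2].astype(np.float32)*1000)[:2]],cv2.minAreaRect(P[:,:2].astype(np.float32)*1000)[2])
a=cv2.resize(d['img'][165:275,70:200],None,fx=5,fy=5,interpolation=cv2.INTER_CUBIC)
b=cv2.resize(e['img'][50:270,165:325],None,fx=2.5,fy=2.5,interpolation=cv2.INTER_CUBIC)
cv2.imwrite('pics/lift.png',a[:,:,::-1]);
b=cv2.resize(d['img'][170:265,225:330],None,fx=5,fy=5,interpolation=cv2.INTER_CUBIC); cv2.imwrite('pics/fish.png',b[:,:,::-1])
E
```

```text
T ([233.0, 176.0], np.int32(58), [0.6949, -0.0673], 174.0, 0.093)
T ([253.0, 188.0], np.int32(133), [0.6421, -0.1334], -95.0, 0.068)
T ([253.0, 213.0], np.int32(137), [0.5503, -0.1233], -98.0, 0.064)
T ([254.0, 245.0], np.int32(138), [0.4388, -0.1137], 20.0, 0.066)
T ([282.0, 249.0], np.int32(143), [0.4167, -0.209], -75.0, 0.068)
S ([287.0, 195.0], np.int32(39), [0.7008, -0.0629], 174.0, 0.101)
S ([277.0, 217.0], np.int32(107), [0.6435, -0.1313], 84.0, 0.067)
S ([247.0, 221.0], np.int32(113), [0.5515, -0.1216], -98.0, 0.064)
S ([210.0, 228.0], np.int32(109), [0.4405, -0.1116], 20.0, 0.065)
S ([209.0, 257.0], np.int32(131), [0.4175, -0.2079], -76.0, 0.064)
0.098 1526
[0.412 0.09  0.098] [0.653 0.276 0.112] [0.51  0.176 0.108] [[533.574, 186.007], [236.061, 179.163]] 3.216092586517334
0.14 708
[0.425 0.113 0.14 ] [0.664 0.287 0.156] [0.513 0.237 0.15 ] [[545.664, 202.708], [234.336, 167.586]] 3.482703685760498
0.165 189
[0.425 0.187 0.165] [0.67  0.29  0.182] [0.554 0.254 0.173] [[555.171, 254.741], [85.605, 256.938]] 71.43513488769531
0.2 1129
[0.424 0.256 0.2  ] [0.591 0.339 0.303] [0.507 0.288 0.271] [[506.403, 299.925], [166.839, 78.884]] 3.5068652629852295
```

View pics/lift.png

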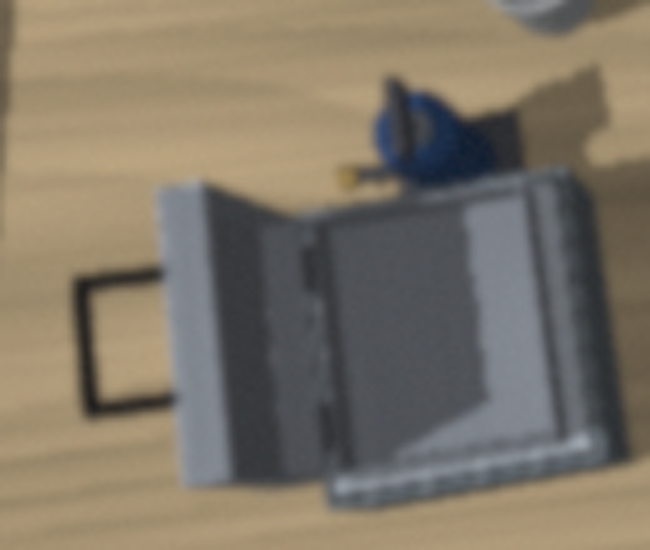

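View pics/fish.png

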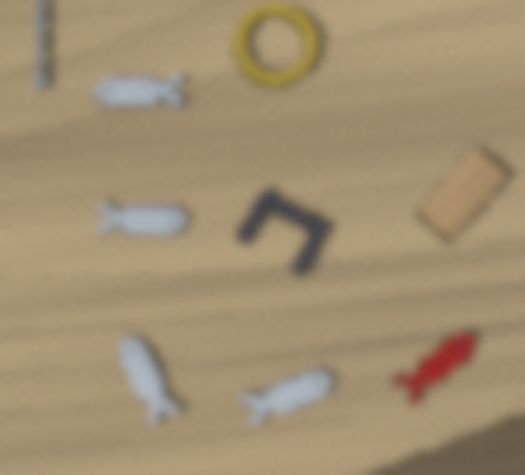

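Crops show four grey fish and confirm the choice: noses left at A (253,188), right at B (255,214), up-left at C (255,245), right-up at D (284,249). The lid stands open to +y with its handle at the left, and the valve T-grip is near px (150,188). Next: the lift's yaw.

```bash
python3 - <<'E'
from h import *
for n in('top','side'):
    d=cam(n); C=cloud(d)
    x,y,z=C[...,0],C[...,1],C[...,2]
    R=lambda m:[np.round(v,1) for v in cv2.minAreaRect(C[m][:,:2].astype(np.float32)*1000)]
    reg=(x>.38)&(x<.61)&(y>.05)&(y<.36)
    print(n,'rim',R(reg&(abs(z-.148)<.004)&(y<.25)),'tank',R(reg&(abs(z-.105)<.003)))
    # walls: -x wall outer edge / floor
    fl=reg&(abs(z-.113)<.004); print('floor',fl.sum(),R(fl))
    lid=reg&(z>.17)&(z<.282)&(y>.2); P=C[lid]; c=P.mean(0); 
    U,S,V=np.linalg.svd(P-c,full_matrices=False); print('lid n',V[2].round(3),c.round(3),np.ptp((P-c)@V[0]),S)
    hz=reg&(z>.288); print('hi',hz.sum(),R(hz),C[hz].mean(0).round(3))
    dark=(d['img'].max(-1)<70)&(z>.2)&reg; print('handle dark',dark.sum(),C[dark].mean(0).round(3),R(dark), z[dark].min(),z[dark].max())
    j=(x>.61)&(x<.72)&(y>.1)&(y<.28)&(z>.158)&(z<.19); print('valve',j.sum(),R(j),C[j].mean(0).round(3))
    k=(x>.61)&(x<.72)&(y>.1)&(y<.28)&(abs(z-.128)<.006); print('col',k.sum(),R(k))
E
```

```text
top rim [array([512.9, 185.3]), array([166.2, 136.3]), np.float64(3.4)] tank [array([512.7, 184.4]), array([193.7, 178.3]), np.float64(3.2)]
floor 1928 [array([508.1, 181.8]), array([179.8, 167.5]), np.float64(4.5)]
lid n [ 0.047 -0.997 -0.063] [0.512 0.282 0.207] 0.1676467356324525 [1.28323218 0.58961132 0.16648483]
hi 291 [array([506.5, 302.2]), array([163.9,  74.5]), np.float64(3.9)] [0.502 0.309 0.294]
handle dark 287 [0.512 0.298 0.244] [array([505.7, 298.6]), array([162.2,  71.2]), np.float64(4.7)] 0.20010765605685213 0.3034238464347604
valve 66 [array([644.2, 193. ]), array([49.7, 10.7]), np.float64(3.7)] [0.644 0.192 0.172]
col 139 [array([643. , 192.2]), array([51.1, 53.7]), np.float64(21.9)]
side rim [array([513.3, 184.5]), array([166.6, 139.3]), np.float64(3.7)] tank [array([511.4, 183. ]), array([194.9, 182.8]), np.float64(2.2)]
floor 1187 [array([513.9, 182.9]), array([178.8, 170.7]), np.float64(4.8)]
lid n [ 0.053 -0.997  0.052] [0.509 0.286 0.222] 0.167124203368624 [1.90834919 1.12412138 0.22555785]
hi 174 [array([503.3, 301.4]), array([159.9,  73.8]), np.float64(4.1)] [0.503 0.31  0.294]
handle dark 161 [0.52  0.315 0.286] [array([529.8, 307.3]), array([ 59.8, 134.8]), np.float64(77.9)] 0.20000187462774252 0.30276878487063025
valve 93 [array([644.2, 192.7]), array([50. , 14.9]), np.float64(9.6)] [0.645 0.191 0.169]
col 125 [array([645.2, 188.7]), array([54. , 49.8]), np.float64(3.2)]
```

```bash
cat >> h.py <<'E'
def go(*ts):
    s=env.observe(); R=np.array(s['tool_rot']); p=np.array(s['position']); yaw=np.degrees(np.arctan2(R[1,0],R[0,0]))
    print('at',p.round(4),'yaw',round(yaw,1),'t',s['time_s'],'w',round(s['grip_width'],4),'gf',s['gripper_force'],'q',np.round(s['q'],0))
    for x,y,z,w in ts:
        tr=(yaw-w+180)%360-180
        print((R.T@(np.array([x,y,z])-p)).round(4).tolist(),round(tr,1),'alt',round((tr+180)%360-180 if abs(tr)>90 else tr,1))
YAW=3.4
def bk(x,y,z=0):
    c,s=np.cos(np.radians(YAW)),np.sin(np.radians(YAW)); return 0.513+c*x-s*y,0.185+s*x+c*y
E
python3 -c "
from h import *
go((.4395,-.1127,.12,20),(.4395,-.1127,.002,20))"
```

```text
at [ 0.1375 -0.5324  0.2311] yaw 14.5 t 0.3 w 0.0853 gf 0.0 q [-88.  22.  74.   0.  84. -12.]
[0.3973, -0.3308, 0.1113] -5.5 alt -5.5
[0.3973, -0.3308, 0.2293] -5.5 alt -5.5
```

>>> {"api": "drive_tool", "payload": {
  "series": [
    [[0.397,-0.331,0.0],-5.5,0.05],
    [[0.397,-0.331,0.0],-5.5,0.05],
    [[0.397,-0.331,0.0],-5.5,0.05],
    [[0.397,-0.331,0.0],-5.5,0.05],
    [[0.397,-0.331,0.0],-5.5,0.05],
    [[0.397,-0.331,0.0],-5.5,0.05],
    [[0.397,-0.331,0.0],-5.5,0.05],
    [[0.397,-0.331,0.0],-5.5,0.05],
    [[0.397,-0.331,0.11],-5.5,0.05],
    [[0.397,-0.331,0.11],-5.5,0.05],
    [[0.397,-0.331,0.11],-5.5,0.05],
    [[0.397,-0.331,0.11],-5.5,0.05],
    [[0.397,-0.331,0.11],-5.5,0.05],
    [[0.397,-0.331,0.11],-5.5,0.05],
    [[0.397,-0.331,0.11],-5.5,0.05],
    [[0.397,-0.331,0.11],-5.5,0.05]
  ],
  "newtons": 40
}}

```text
time_s: 1.9
position: [0.4392, -0.1138, 0.1223]
tool_rot: [[0.94, 0.34, 0.002], [0.34, -0.94, -0.001], [0.001, 0.002, -1.0]]
ft_force: [0.0, 0.0, 0.2]
grip_width: 0.05
gripper_force: 0.0
```

```bash
python3 -c "
from h import *
d=cam('wrist');save(d,'w1.png')
print(fishes(d,.01,None,300,20000,True))
print(d['K'],-d['R'].T@d['t'])
go((.4395,-.1127,.002,20))"
```

```text
[([313.0, 70.0], np.int32(1512), [0.5527, -0.1227], -98.0, 0.065), ([256.0, 181.0], np.int32(1322), [0.4426, -0.1117], 20.0, 0.067), ([343.0, 235.0], np.int32(784), [0.4193, -0.2115], -80.0, 0.065)]
[[297.31863964   0.         257.61032816]
 [  0.         297.31863964 188.36882406]
 [  0.           0.           1.        ]] [ 0.51795934 -0.08502834  0.26479878]
at [ 0.4392 -0.1136  0.1221] yaw 19.9 t 1.95 w 0.05 gf 0.0 q [-30.  19.  99.  -0.  62.  41.]
[0.0005, -0.0009, 0.1201] -0.1 alt -0.1
```

View pics/w1.png

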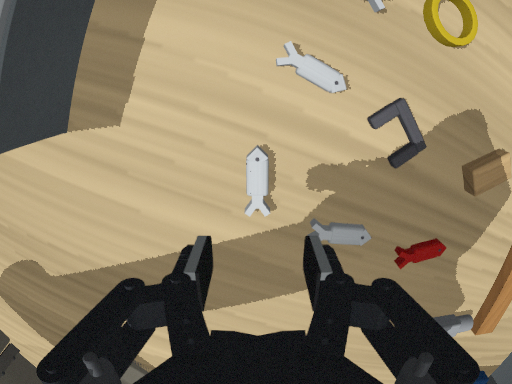

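The wrist view shows fish C at (257,181), centred between the fingers, with B at (313,70), D at (343,235) and the red one at (420,252). I'll descend and grip.

>>> {"api": "drive_tool", "payload": {
  "series": [
    [[0.002,-0.001,0.06],0,0.05],
    [[0.002,-0.001,0.1],0,0.05],
    [[0.002,-0.001,0.12],0,0.05],
    [[0.002,-0.001,0.12],0,0.05],
    [[0.002,-0.001,0.12],0,0.05],
    [[0.002,-0.001,0.12],0,0.01],
    [[0.002,-0.001,0.12],0,0.01],
    [[0.002,-0.001,0.12],0,0.01],
    [[0.002,-0.001,0.12],0,0.01],
    [[0.002,-0.001,0.12],0,0.01],
    [[0.002,-0.001,0.12],0,0.01],
    [[0.002,-0.001,0.1],0,0.01],
    [[0.002,-0.001,0.06],0,0.01],
    [[0.002,-0.001,0.01],0,0.01],
    [[0.002,-0.001,-0.04],0,0.01],
    [[0.002,-0.001,-0.09],0,0.01],
    [[0.002,-0.001,-0.09],0,0.01],
    [[0.002,-0.001,-0.09],0,0.01]
  ],
  "newtons": 40
}}

```text
time_s: 3.75
position: [0.4406, -0.111, 0.2123]
tool_rot: [[0.94, 0.342, 0.002], [0.342, -0.94, -0.001], [0.002, 0.002, -1.0]]
ft_force: [-0.4, 0.7, -0.7]
grip_width: 0.0187
gripper_force: 39.7
```

```bash
python3 -c "
from h import *
a=bk(-.038,-.028)
go((*a,.21,YAW),(*a,.13,YAW))"
```

```text
at [ 0.4406 -0.111   0.2123] yaw 20.0 t 3.75 w 0.0187 gf 39.69290614128113 q [-29.  13.  91.   0.  76.  41.]
[0.1248, -0.2374, 0.002] 16.6 alt 16.6
[0.1247, -0.2376, 0.082] 16.6 alt 16.6
```

>>> {"api": "drive_tool", "payload": {
  "series": [
    [[0.125,-0.237,0.0],16.6,0.01],
    [[0.125,-0.237,0.0],16.6,0.01],
    [[0.125,-0.237,0.0],16.6,0.01],
    [[0.125,-0.237,0.0],16.6,0.01],
    [[0.125,-0.237,0.0],16.6,0.01],
    [[0.125,-0.237,0.0],16.6,0.01],
    [[0.125,-0.237,0.0],16.6,0.01],
    [[0.125,-0.237,0.0],16.6,0.01],
    [[0.125,-0.237,0.04],16.6,0.01],
    [[0.125,-0.237,0.082],16.6,0.01],
    [[0.125,-0.237,0.082],16.6,0.01],
    [[0.125,-0.237,0.082],16.6,0.01]
  ]
}}

```text
time_s: 4.95
position: [0.4773, 0.1535, 0.1298]
tool_rot: [[0.998, 0.058, -0.001], [0.058, -0.998, -0.0], [-0.001, 0.0, -1.0]]
ft_force: [-0.0, -0.2, 0.0]
grip_width: 0.0186
gripper_force: 39.7
```

>>> {"api": "drive_tool", "payload": {
  "series": [
    [[0,0,0],0,0.03],
    [[0,0,0],0,0.03],
    [[0,0,0],0,0.03],
    [[0,0,0],0,0.03],
    [[0,0,-0.04],0,0.03],
    [[0,0,-0.08],0,0.03],
    [[0,0,-0.08],0,0.03],
    [[0,0,-0.08],0,0.03]
  ]
}}

```text
time_s: 5.75
position: [0.4773, 0.1544, 0.21]
tool_rot: [[0.998, 0.059, 0.002], [0.059, -0.998, 0.0], [0.002, 0.0, -1.0]]
ft_force: [0.1, 0.5, 0.0]
grip_width: 0.0299
gripper_force: 0.0
```

```bash
python3 -c "
from h import *
d=cam('wrist');save(d,'w2.png')
print(fishes(cam('top'),.01,(225,165,330,270)));print(fishes(cam('side'),.01,(180,190,310,290)))
go((.418,-.210,.21,-75),(.418,-.210,.002,-75))"
```

```text
[([233.0, 175.0], np.int32(55), [0.6959, -0.0673], 174.0, 0.097), ([252.0, 188.0], np.int32(123), [0.6429, -0.1315], 89.0, 0.066), ([289.0, 245.0], np.int32(17), [0.4255, -0.2362], -157.0, 0.017)]
[([290.0, 195.0], np.int32(20), [0.7097, -0.0636], 173.0, 0.058), ([277.0, 216.0], np.int32(101), [0.6439, -0.13], 85.0, 0.063), ([246.0, 222.0], np.int32(69), [0.5501, -0.122], -99.0, 0.059), ([209.0, 258.0], np.int32(90), [0.4183, -0.2099], -75.0, 0.061)]
at [0.4766 0.1543 0.2083] yaw 3.4 t 5.9 w 0.03 gf 0.0 q [ 4. 18. 84.  0. 78. 91.]
[-0.0801, 0.3602, -0.0015] 78.4 alt 78.4
[-0.0796, 0.3602, 0.2065] 78.4 alt 78.4
```

View pics/w2.png

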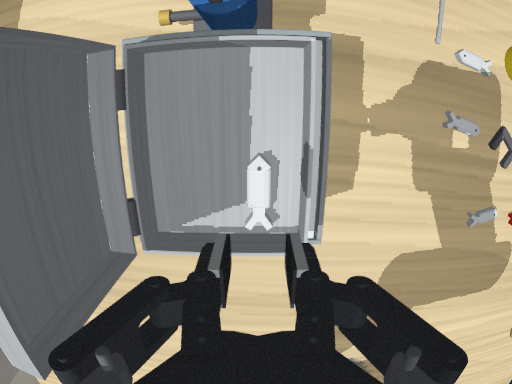

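Fish C lies flat in the basket at (260,190). Next is fish D.

>>> {"api": "drive_tool", "payload": {
  "series": [
    [[-0.08,0.36,0],79,0.05],
    [[-0.08,0.36,0],79,0.05],
    [[-0.08,0.36,0],79,0.05],
    [[-0.08,0.36,0],79,0.05],
    [[-0.08,0.36,0],79,0.05],
    [[-0.08,0.36,0],79,0.05],
    [[-0.08,0.36,0],79,0.05],
    [[-0.08,0.36,0],79,0.05],
    [[-0.08,0.36,0],79,0.05],
    [[-0.08,0.36,0.03],79,0.05],
    [[-0.08,0.36,0.07],79,0.05],
    [[-0.08,0.36,0.11],79,0.05],
    [[-0.08,0.36,0.14],79,0.05],
    [[-0.08,0.36,0.14],79,0.05],
    [[-0.08,0.36,0.14],79,0.05]
  ]
}}

```text
time_s: 7.4
position: [0.4186, -0.2097, 0.0695]
tool_rot: [[0.248, -0.969, -0.001], [-0.969, -0.248, 0.001], [-0.001, 0.001, -1.0]]
ft_force: [0.6, -0.1, 1.1]
grip_width: 0.0502
gripper_force: 0.0
```

```bash
python3 -c "
from h import *
d=cam('wrist')
F=fishes(d,.01,None,300,20000,True);print(F)
go((.418,-.210,.002,-76))"
```

```text
[([258.0, 206.0], np.int32(1757), [0.4194, -0.21], -76.0, 0.065), ([17.0, 221.0], np.int32(797), [0.6441, -0.1314], 82.0, 0.071), ([91.0, 256.0], np.int32(986), [0.5524, -0.1238], -101.0, 0.066)]
at [ 0.419  -0.2101  0.0703] yaw -75.6 t 7.45 w 0.0501 gf 0.0 q [-41.  25. 100.   0.  54. 124.]
[-0.0004, 0.001, 0.0683] 0.4 alt 0.4
```

>>> {"api": "drive_tool", "payload": {
  "series": [
    [[0,0,0.04],0,0.05],
    [[0,0,0.068],0,0.05],
    [[0,0,0.068],0,0.05],
    [[0,0,0.068],0,0.05],
    [[0,0,0.068],0,0.01],
    [[0,0,0.068],0,0.01],
    [[0,0,0.068],0,0.01],
    [[0,0,0.068],0,0.01],
    [[0,0,0.068],0,0.01],
    [[0,0,0.068],0,0.01],
    [[0,0,0.04],0,0.01],
    [[0,0,0.0],0,0.01],
    [[0,0,-0.05],0,0.01],
    [[0,0,-0.1],0,0.01],
    [[0,0,-0.14],0,0.01],
    [[0,0,-0.14],0,0.01],
    [[0,0,-0.14],0,0.01]
  ]
}}

```text
time_s: 9.15
position: [0.4184, -0.2096, 0.2101]
tool_rot: [[0.249, -0.969, 0.002], [-0.969, -0.249, -0.001], [0.002, -0.001, -1.0]]
ft_force: [0.1, 0.4, -1.1]
grip_width: 0.0188
gripper_force: 39.8
```

```bash
python3 -c "
from h import *
a=bk(.036,-.03)
go((*a,.21,YAW),(*a,.13,YAW))"
```

```text
at [ 0.4184 -0.2096  0.2101] yaw -75.6 t 9.15 w 0.0188 gf 39.77177560329437 q [-41.  15.  89.  -0.  76. 124.]
[-0.3224, -0.2193, -0.0002] -79.0 alt -79.0
[-0.3226, -0.2192, 0.0798] -79.0 alt -79.0
```

>>> {"api": "drive_tool", "payload": {
  "series": [
    [[-0.322,-0.219,0],-79,0.01],
    [[-0.322,-0.219,0],-79,0.01],
    [[-0.322,-0.219,0],-79,0.01],
    [[-0.322,-0.219,0],-79,0.01],
    [[-0.322,-0.219,0],-79,0.01],
    [[-0.322,-0.219,0],-79,0.01],
    [[-0.322,-0.219,0],-79,0.01],
    [[-0.322,-0.219,0],-79,0.01],
    [[-0.322,-0.219,0],-79,0.01],
    [[-0.322,-0.219,0],-79,0.01],
    [[-0.322,-0.219,0],-79,0.01],
    [[-0.322,-0.219,0.04],-79,0.01],
    [[-0.322,-0.219,0.08],-79,0.01],
    [[-0.322,-0.219,0.08],-79,0.01],
    [[-0.322,-0.219,0.08],-79,0.01]
  ]
}}

```text
time_s: 10.65
position: [0.5509, 0.1559, 0.13]
tool_rot: [[0.998, 0.056, -0.0], [0.056, -0.998, -0.0], [-0.0, 0.0, -1.0]]
ft_force: [0.9, -0.3, 1.5]
grip_width: 0.0187
gripper_force: 39.8
```

>>> {"api": "drive_tool", "payload": {
  "series": [
    [[0,0,0],0,0.03],
    [[0,0,0],0,0.03],
    [[0,0,0],0,0.03],
    [[0,0,0],0,0.03],
    [[0,0,-0.04],0,0.03],
    [[0,0,-0.08],0,0.03],
    [[0,0,-0.08],0,0.03],
    [[0,0,-0.08],0,0.03]
  ]
}}

```text
time_s: 11.45
position: [0.5508, 0.1566, 0.21]
tool_rot: [[0.998, 0.059, 0.002], [0.059, -0.998, 0.0], [0.002, -0.0, -1.0]]
ft_force: [0.0, 0.9, 0.7]
grip_width: 0.0299
gripper_force: 0.0
```

```bash
python3 -c "
from h import *
d=cam('wrist')
print(fishes(d,.123,None,300,20000,True))
print(fishes(cam('top'),.01,(225,165,330,270)));print(fishes(cam('side'),.01,(180,190,310,290)))
go((.5515,-.1227,.21,-98),(.5515,-.1227,.07,82))"
```

```text
[([302.0, 4.0], np.int32(362), [0.7069, 0.132], 98.0, 0.035), ([471.0, 113.0], np.int32(411), [0.6416, -0.0349], 85.0, 0.043), ([115.0, 220.0], np.int32(3181), [0.5156, 0.2883], 2.0, 0.154), ([456.0, 177.0], np.int32(409), [0.5796, -0.0296], -98.0, 0.043), ([15.0, 357.0], np.int32(1315), [0.2113, 0.5731], 158.0, 0.274)]
[([233.0, 168.0], np.int32(22), [0.7254, -0.0702], -8.0, 0.045)]
[([277.0, 217.0], np.int32(57), [0.644, -0.1313], 86.0, 0.053), ([246.0, 221.0], np.int32(59), [0.5512, -0.1211], -98.0, 0.059)]
at [0.5502 0.1565 0.2081] yaw 3.4 t 11.6 w 0.0298 gf 0.0 q [ 4. 25. 73.  0. 82. 91.]
[-0.0152, 0.2788, -0.0018] 101.4 alt 101.4
[-0.0148, 0.2788, 0.1382] -78.6 alt -78.6
```

>>> {"api": "drive_tool", "payload": {
  "series": [
    [[-0.015,0.28,0],-79,0.05],
    [[-0.015,0.28,0],-79,0.05],
    [[-0.015,0.28,0],-79,0.05],
    [[-0.015,0.28,0],-79,0.05],
    [[-0.015,0.28,0],-79,0.05],
    [[-0.015,0.28,0],-79,0.05],
    [[-0.015,0.28,0],-79,0.05],
    [[-0.015,0.28,0.03],-79,0.05],
    [[-0.015,0.28,0.07],-79,0.05],
    [[-0.015,0.28,0.11],-79,0.05],
    [[-0.015,0.28,0.138],-79,0.05],
    [[-0.015,0.28,0.138],-79,0.05],
    [[-0.015,0.28,0.138],-79,0.05]
  ]
}}

```text
time_s: 12.9
position: [0.5523, -0.1239, 0.0715]
tool_rot: [[0.133, 0.991, -0.001], [0.991, -0.133, 0.0], [0.0, -0.001, -1.0]]
ft_force: [0.4, -0.4, 0.6]
grip_width: 0.0502
gripper_force: 0.0
```

```bash
python3 -c "
from h import *
d=cam('wrist')
F=fishes(d,.01,None,300,20000,True);print(F)
go((.552,-.123,.002,82))"
```

```text
[([433.0, 112.0], np.int32(673), [0.6987, -0.0668], 174.0, 0.104), ([375.0, 197.0], np.int32(1785), [0.6443, -0.1298], 84.0, 0.068), ([257.0, 202.0], np.int32(1881), [0.5528, -0.1214], 82.0, 0.068)]
at [ 0.5529 -0.1241  0.0724] yaw 82.4 t 12.95 w 0.0501 gf 0.0 q [-25.  33.  85.   0.  63. -17.]
[0.001, -0.0011, 0.0704] 0.4 alt 0.4
```

>>> {"api": "drive_tool", "payload": {
  "series": [
    [[0.002,0,0.04],0,0.05],
    [[0.002,0,0.07],0,0.05],
    [[0.002,0,0.07],0,0.05],
    [[0.002,0,0.07],0,0.05],
    [[0.002,0,0.07],0,0.01],
    [[0.002,0,0.07],0,0.01],
    [[0.002,0,0.07],0,0.01],
    [[0.002,0,0.07],0,0.01],
    [[0.002,0,0.07],0,0.01],
    [[0.002,0,0.07],0,0.01],
    [[0.002,0,0.04],0,0.01],
    [[0.002,0,0.0],0,0.01],
    [[0.002,0,-0.05],0,0.01],
    [[0.002,0,-0.1],0,0.01],
    [[0.002,0,-0.138],0,0.01],
    [[0.002,0,-0.138],0,0.01],
    [[0.002,0,-0.138],0,0.01]
  ]
}}

```text
time_s: 14.65
position: [0.5524, -0.1218, 0.2102]
tool_rot: [[0.133, 0.991, 0.002], [0.991, -0.133, -0.001], [-0.001, 0.002, -1.0]]
ft_force: [-0.1, 0.3, -0.6]
grip_width: 0.019
gripper_force: 39.6
```

```bash
python3 -c "
from h import *
a=bk(-.036,.014)
go((*a,.21,YAW),(*a,.13,YAW))"
```

```text
at [ 0.5524 -0.1218  0.2102] yaw 82.4 t 14.65 w 0.019 gf 39.5816445350647 q [-24.  24.  74.  -0.  82. -17.]
[0.3057, -0.1177, -0.0001] 79.0 alt 79.0
[0.3058, -0.1179, 0.0799] 79.0 alt 79.0
```

>>> {"api": "drive_tool", "payload": {
  "series": [
    [[0.306,-0.118,0],79,0.01],
    [[0.306,-0.118,0],79,0.01],
    [[0.306,-0.118,0],79,0.01],
    [[0.306,-0.118,0],79,0.01],
    [[0.306,-0.118,0],79,0.01],
    [[0.306,-0.118,0],79,0.01],
    [[0.306,-0.118,0],79,0.01],
    [[0.306,-0.118,0],79,0.01],
    [[0.306,-0.118,0],79,0.01],
    [[0.306,-0.118,0],79,0.01],
    [[0.306,-0.118,0],79,0.01],
    [[0.306,-0.118,0.04],79,0.01],
    [[0.306,-0.118,0.08],79,0.01],
    [[0.306,-0.118,0.08],79,0.01],
    [[0.306,-0.118,0.08],79,0.01]
  ]
}}

```text
time_s: 16.15
position: [0.4762, 0.197, 0.1296]
tool_rot: [[0.998, 0.061, -0.001], [0.061, -0.998, -0.0], [-0.001, 0.0, -1.0]]
ft_force: [0.4, -0.1, 0.2]
grip_width: 0.0189
gripper_force: 39.6
```

>>> {"api": "drive_tool", "payload": {
  "series": [
    [[0,0,0],0,0.03],
    [[0,0,0],0,0.03],
    [[0,0,0],0,0.03],
    [[0,0,0],0,0.03],
    [[0,0,-0.04],0,0.03],
    [[0,0,-0.08],0,0.03],
    [[0,0,-0.08],0,0.03],
    [[0,0,-0.08],0,0.03]
  ]
}}

```text
time_s: 16.95
position: [0.4762, 0.1971, 0.21]
tool_rot: [[0.998, 0.059, 0.002], [0.059, -0.998, 0.0], [0.002, -0.0, -1.0]]
ft_force: [0.2, -0.8, -0.1]
grip_width: 0.03
gripper_force: 0.0
```

```bash
python3 -c "
from h import *
d=cam('wrist');save(d,'w3.png')
print(fishes(cam('side'),.01,(180,190,310,290)))
go((.6435,-.1315,.21,85),(.6435,-.1315,.07,85))"
```

```text
[([290.0, 195.0], np.int32(21), [0.7102, -0.0637], 173.0, 0.058), ([277.0, 217.0], np.int32(97), [0.6441, -0.1311], 82.0, 0.063)]
at [0.4756 0.197  0.2084] yaw 3.4 t 17.05 w 0.0298 gf 0.0 q [ 9. 19. 82.  0. 79. 96.]
[0.1482, 0.3378, -0.0017] -81.6 alt -81.6
[0.1484, 0.3378, 0.1383] -81.6 alt -81.6
```

View pics/w3.png

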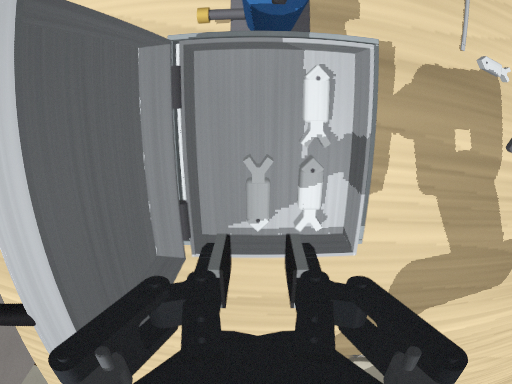

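Three fish lie flat in the basket: (318,95), (312,195) and (258,190). Last one is fish A.

>>> {"api": "drive_tool", "payload": {
  "series": [
    [[0.148,0.338,0],-81,0.05],
    [[0.148,0.338,0],-81,0.05],
    [[0.148,0.338,0],-81,0.05],
    [[0.148,0.338,0],-81,0.05],
    [[0.148,0.338,0],-81,0.05],
    [[0.148,0.338,0],-81,0.05],
    [[0.148,0.338,0],-81,0.05],
    [[0.148,0.338,0],-81,0.05],
    [[0.148,0.338,0.03],-81,0.05],
    [[0.148,0.338,0.07],-81,0.05],
    [[0.148,0.338,0.11],-81,0.05],
    [[0.148,0.338,0.138],-81,0.05],
    [[0.148,0.338,0.138],-81,0.05],
    [[0.148,0.338,0.138],-81,0.05]
  ]
}}

```text
time_s: 18.45
position: [0.6438, -0.1316, 0.0713]
tool_rot: [[0.098, 0.995, -0.001], [0.995, -0.098, 0.0], [0.0, -0.001, -1.0]]
ft_force: [0.2, -0.4, 0.3]
grip_width: 0.0499
gripper_force: 0.0
```

```bash
python3 -c "
from h import *
d=cam('wrist')
F=fishes(d,.01,None,300,20000,True);print(F)
go((.644,-.131,.002,84))"
```

```text
[([327.0, 112.0], np.int32(1041), [0.7001, -0.0669], 174.0, 0.102), ([258.0, 204.0], np.int32(1892), [0.6449, -0.1301], 84.0, 0.068)]
at [ 0.6444 -0.1318  0.0725] yaw 84.4 t 18.5 w 0.0499 gf 0.0 q [-22.  40.  68.   0.  71. -16.]
[0.0008, -0.0006, 0.0705] 0.4 alt 0.4
```

>>> {"api": "drive_tool", "payload": {
  "series": [
    [[0.002,0,0.04],0,0.05],
    [[0.002,0,0.07],0,0.05],
    [[0.002,0,0.07],0,0.05],
    [[0.002,0,0.07],0,0.05],
    [[0.002,0,0.07],0,0.01],
    [[0.002,0,0.07],0,0.01],
    [[0.002,0,0.07],0,0.01],
    [[0.002,0,0.07],0,0.01],
    [[0.002,0,0.07],0,0.01],
    [[0.002,0,0.07],0,0.01],
    [[0.002,0,0.04],0,0.01],
    [[0.002,0,0.0],0,0.01],
    [[0.002,0,-0.05],0,0.01],
    [[0.002,0,-0.1],0,0.01],
    [[0.002,0,-0.138],0,0.01],
    [[0.002,0,-0.138],0,0.01],
    [[0.002,0,-0.138],0,0.01]
  ]
}}

```text
time_s: 20.2
position: [0.6439, -0.1295, 0.2103]
tool_rot: [[0.098, 0.995, 0.002], [0.995, -0.098, -0.001], [-0.001, 0.002, -1.0]]
ft_force: [-0.5, 0.3, -1.5]
grip_width: 0.0189
gripper_force: 39.3
```

```bash
python3 -c "
from h import *
a=bk(.036,.014)
go((*a,.21,YAW),(*a,.13,YAW))"
```

```text
at [ 0.6439 -0.1295  0.2103] yaw 84.4 t 20.2 w 0.0189 gf 39.34821546077728 q [-22.  34.  58.  -0.  89. -16.]
[0.3197, -0.1277, -0.0] 81.0 alt 81.0
[0.3197, -0.1278, 0.08] 81.0 alt 81.0
```

>>> {"api": "drive_tool", "payload": {
  "series": [
    [[0.32,-0.128,0],81,0.01],
    [[0.32,-0.128,0],81,0.01],
    [[0.32,-0.128,0],81,0.01],
    [[0.32,-0.128,0],81,0.01],
    [[0.32,-0.128,0],81,0.01],
    [[0.32,-0.128,0],81,0.01],
    [[0.32,-0.128,0],81,0.01],
    [[0.32,-0.128,0],81,0.01],
    [[0.32,-0.128,0],81,0.01],
    [[0.32,-0.128,0],81,0.01],
    [[0.32,-0.128,0],81,0.01],
    [[0.32,-0.128,0.04],81,0.01],
    [[0.32,-0.128,0.08],81,0.01],
    [[0.32,-0.128,0.08],81,0.01],
    [[0.32,-0.128,0.08],81,0.01]
  ]
}}

```text
time_s: 21.7
position: [0.548, 0.2013, 0.1296]
tool_rot: [[0.998, 0.06, -0.001], [0.06, -0.998, -0.0], [-0.001, 0.0, -1.0]]
ft_force: [-0.3, -0.1, 0.6]
grip_width: 0.0188
gripper_force: 39.4
```

>>> {"api": "drive_tool", "payload": {
  "series": [
    [[0,0,0],0,0.03],
    [[0,0,0],0,0.03],
    [[0,0,0],0,0.03],
    [[0,0,0],0,0.03],
    [[0,0,-0.04],0,0.03],
    [[0,0,-0.08],0,0.03],
    [[-0.1,0.05,-0.12],0,0.03],
    [[-0.15,0.1,-0.12],0,0.03],
    [[-0.15,0.1,-0.12],0,0.03],
    [[-0.15,0.1,-0.12],0,0.03],
    [[-0.15,0.1,-0.12],0,0.03]
  ]
}}

```text
time_s: 22.8
position: [0.4019, 0.0913, 0.2508]
tool_rot: [[0.998, 0.057, 0.002], [0.057, -0.998, -0.001], [0.002, 0.001, -1.0]]
ft_force: [-0.7, -0.1, -0.4]
grip_width: 0.0302
gripper_force: 0.0
```

```bash
python3 -c "
from h import *
d=cam('wrist');save(d,'w4.png')
go()
C=cloud(cam('side')); d=cam('side'); C=cloud(d)
x,y,z=C[...,0],C[...,1],C[...,2]
m=(x>.45)&(x<.56)&(y>.3)&(y<.36)&(z>.25)&(z<.33); print('S',m.sum(),C[m].mean(0),np.median(C[m],0))
d=cam('top'); C=cloud(d);x,y,z=C[...,0],C[...,1],C[...,2]
m=(x>.45)&(x<.56)&(y>.325)&(y<.36)&(z>.25)&(z<.33); print('T',m.sum(),C[m].mean(0),C[m].min(0),C[m].max(0))
"
```

```text
at [0.4034 0.0921 0.2504] yaw 3.3 t 22.85 w 0.03 gf 0.0 q [-4.  7. 92.  0. 81. 83.]
S 131 [0.50428105 0.32482565 0.2955223 ] [0.50366915 0.32897597 0.29624104]
T 121 [0.50672632 0.33221934 0.2979198 ] [0.46662951 0.32509611 0.29286677] [0.54335316 0.34031167 0.30396863]
```

View pics/w4.png

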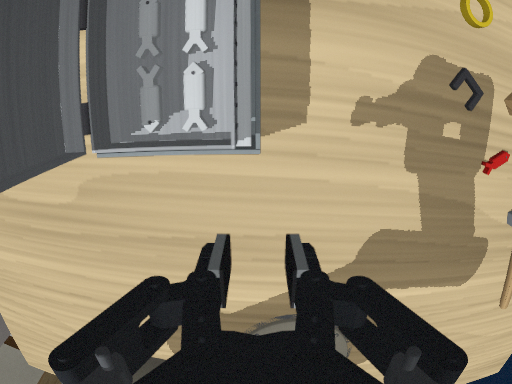

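All four fish show in the basket (148,25), (195,25), (150,95) and (195,95), and the bench is clear apart from the red one. Next I grasp the lid handle bar, at about lift (0, 0.147), z 0.296.

```bash
python3 -c "
from h import *
a=bk(0,.147)
go((*a,.36,YAW),(*a,.28,YAW))"
```

```text
at [0.4048 0.093  0.2493] yaw 3.4 t 23.0 w 0.0297 gf 0.0 q [-3.  7. 92.  0. 81. 83.]
[0.1135, -0.2324, -0.1106] 0.0 alt 0.0
[0.1135, -0.2324, -0.0306] 0.0 alt 0.0
```

>>> {"api": "drive_tool", "payload": {
  "series": [
    [[0,0,-0.05],0,0.05],
    [[0,0,-0.1],0,0.05],
    [[0,0,-0.11],0,0.05],
    [[0.114,-0.232,-0.11],0,0.05],
    [[0.114,-0.232,-0.11],0,0.05],
    [[0.114,-0.232,-0.11],0,0.05],
    [[0.114,-0.232,-0.11],0,0.05],
    [[0.114,-0.232,-0.11],0,0.05],
    [[0.114,-0.232,-0.11],0,0.05],
    [[0.114,-0.232,-0.11],0,0.05],
    [[0.114,-0.232,-0.11],0,0.05],
    [[0.114,-0.232,-0.11],0,0.05]
  ]
}}

```text
time_s: 24.2
position: [0.504, 0.33, 0.3598]
tool_rot: [[0.998, 0.058, 0.001], [0.058, -0.998, 0.0], [0.001, -0.0, -1.0]]
ft_force: [-1.1, 0.3, 1.3]
grip_width: 0.0498
gripper_force: 0.0
```

```bash
python3 -c "
from h import *
d=cam('wrist');save(d,'w5.png')
go((*bk(0,.147),.28,YAW))"
```

```text
at [0.504 0.33  0.36 ] yaw 3.3 t 24.25 w 0.05 gf 0.0 q [ 22.  25.  49.  -0. 106. 109.]
[0.0003, -0.0017, 0.08] -0.1 alt -0.1
```

View pics/w5.png

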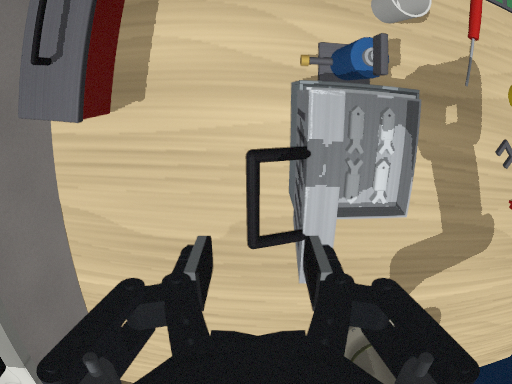

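The bar is at column 253, midway between the fingers (258). I'll narrow the opening, descend and grip.

>>> {"api": "drive_tool", "payload": {
  "series": [
    [[0,-0.003,0],0,0.034],
    [[0,-0.003,0],0,0.034],
    [[0,-0.003,0],0,0.034],
    [[0,-0.003,0.04],0,0.034],
    [[0,-0.003,0.06],0,0.034],
    [[0,-0.003,0.08],0,0.034],
    [[0,-0.003,0.08],0,0.034],
    [[0,-0.003,0.08],0,0.034],
    [[0,-0.003,0.08],0,0.004],
    [[0,-0.003,0.08],0,0.004],
    [[0,-0.003,0.08],0,0.004],
    [[0,-0.003,0.08],0,0.004],
    [[0,-0.003,0.08],0,0.004],
    [[0,-0.003,0.08],0,0.004]
  ],
  "newtons": 30
}}

```text
time_s: 25.65
position: [0.5043, 0.3344, 0.2804]
tool_rot: [[0.998, 0.059, 0.002], [0.059, -0.998, 0.001], [0.002, -0.001, -1.0]]
ft_force: [0.5, 0.7, 6.2]
grip_width: 0.0085
gripper_force: 29.5
```

```bash
python3 -c "
from h import *
go()
s=env.observe();p=s['position'];print(s['ft_force'])
c,q=np.cos(np.radians(3.4)),np.sin(np.radians(3.4));dx,dy=p[0]-.513,p[1]-.185
Y=-q*dx+c*dy-.072; print('lift x',c*dx+q*dy,'barY',Y)
e0=np.arccos(-Y/.1661); print('theta',e0-np.arctan2(67,152))
z0=.1661*np.sin(e0);eT=np.arctan2(67,152)
for k in range(1,21):
    e=e0+(eT-e0)*k/20; y=-.1661*np.cos(e); z=.1661*np.sin(e)
    print(k,round(-(y-Y),3),round(-(z-z0),3))
"
```

```text
at [0.5043 0.3344 0.2804] yaw 3.4 t 25.65 w 0.0085 gf 29.493487179279327 q [ 22.  26.  60.   0.  94. 109.]
[0.48087883 0.69195576 6.15292413]
lift x 0.00021036351345262057 barY 0.07761351825675368
theta 1.6418284412697877
1 0.012 -0.006
2 0.025 -0.011
3 0.038 -0.014
4 0.052 -0.017
5 0.065 -0.019
6 0.079 -0.019
7 0.092 -0.019
8 0.106 -0.017
9 0.119 -0.014
10 0.132 -0.01
11 0.145 -0.005
12 0.157 0.001
13 0.169 0.008
14 0.18 0.016
15 0.19 0.025
16 0.2 0.034
17 0.209 0.045
18 0.217 0.056
19 0.224 0.068
20 0.23 0.08
```

>>> {"api": "drive_tool", "payload": {
  "series": [
    [[0,0.006,-0.003],0,0.004],
    [[0,0.012,-0.006],0,0.004],
    [[0,0.025,-0.011],0,0.004],
    [[0,0.038,-0.014],0,0.004],
    [[0,0.052,-0.017],0,0.004],
    [[0,0.065,-0.019],0,0.004],
    [[0,0.079,-0.019],0,0.004],
    [[0,0.092,-0.019],0,0.004],
    [[0,0.106,-0.017],0,0.004],
    [[0,0.119,-0.014],0,0.004],
    [[0,0.132,-0.01],0,0.004],
    [[0,0.145,-0.005],0,0.004],
    [[0,0.157,0.001],0,0.004],
    [[0,0.157,0.001],0,0.004]
  ]
}}

```text
time_s: 27.05
position: [0.5133, 0.1753, 0.2774]
tool_rot: [[0.998, 0.057, -0.001], [0.057, -0.998, -0.002], [-0.002, 0.002, -1.0]]
ft_force: [2.5, -1.9, 0.5]
grip_width: 0.0086
gripper_force: 30.2
```

>>> {"api": "drive_tool", "payload": {
  "series": [
    [[0,0.012,0.007],0,0.004],
    [[0,0.023,0.015],0,0.004],
    [[0,0.033,0.024],0,0.004],
    [[0,0.043,0.033],0,0.004],
    [[0,0.052,0.044],0,0.004],
    [[0,0.06,0.055],0,0.004],
    [[0,0.067,0.067],0,0.004],
    [[0,0.071,0.076],0,0.004],
    [[0,0.072,0.08],0,0.004],
    [[0,0.072,0.083],0,0.004],
    [[0,0.072,0.085],0,0.004],
    [[0,0.072,0.085],0,0.004],
    [[0,0.072,0.085],0,0.004]
  ]
}}

```text
time_s: 28.35
position: [0.5186, 0.1055, 0.1984]
tool_rot: [[0.998, 0.06, 0.008], [0.06, -0.998, -0.0], [0.008, 0.001, -1.0]]
ft_force: [-9.5, 2.8, 39.6]
grip_width: 0.0089
gripper_force: 34.3
```

```bash
cat >> h.py <<'E'
def lid():
    for n in('top','side'):
        d=cam(n); C=cloud(d); c,q=np.cos(np.radians(YAW)),np.sin(np.radians(YAW)); dx,dy=C[...,0]-.513,C[...,1]-.185
        X=c*dx+q*dy;Y=-q*dx+c*dy;Z=C[...,2]
        m=(abs(X)<.07)&(Y<.06)&(Y>-.06)&(Z>.06)&(Z<.3)
        if m.sum()<50: print(n,'few');continue
        A=np.c_[Y[m],np.ones(m.sum())]; k=np.ones(m.sum(),bool)
        for _ in range(6):
            s=np.linalg.lstsq(A[k],Z[m][k],rcond=None)[0]; k=abs(A@s-Z[m])<max(.004,np.percentile(abs(A@s-Z[m]),60))
        print(n,'n',k.sum(),'slope',s.round(3),'z at hinge/edge',(s[0]*.07+s[1]).round(4),(s[0]*-.065+s[1]).round(4))
E
python3 -c "
from h import *
print(env.observe()['ft_force']);lid();go()"
```

```text
[-9.47675802  2.75439676 39.60869601]
top n 327 slope [0.004 0.174] z at hinge/edge 0.1742 0.1736
side n 718 slope [0.003 0.175] z at hinge/edge 0.1748 0.1744
at [0.5186 0.1055 0.1984] yaw 3.4 t 28.45 w 0.0089 gf 34.26138997077942 q [-1. 21. 81. -0. 77. 85.]
```

The lid reads flat at z = 0.174, so it is shut. I'll relax, release and rise.

>>> {"api": "drive_tool", "payload": {
  "series": [
    [[0,0,-0.003],0,0.004],
    [[0,0,-0.005],0,0.004],
    [[0,0,-0.005],0,0.034],
    [[0,0,-0.005],0,0.034],
    [[0,0,-0.005],0,0.034],
    [[0,0,-0.005],0,0.034],
    [[0,0,-0.05],0,0.034],
    [[0,0,-0.08],0,0.034],
    [[0,0,-0.08],0,0.034],
    [[0,0,-0.08],0,0.034]
  ]
}}

```text
time_s: 29.45
position: [0.5174, 0.1054, 0.2731]
tool_rot: [[0.998, 0.059, -0.0], [0.059, -0.998, -0.0], [-0.0, 0.0, -1.0]]
ft_force: [0.6, 0.1, -0.4]
grip_width: 0.0338
gripper_force: 0.0
```

```bash
python3 -c "
from h import *
print(env.observe()['ft_force']);lid();go((.6445,.193,.25,YAW),(.6445,.193,.148,YAW))"
```

```text
[ 0.56797414  0.07325921 -0.36686197]
top n 491 slope [-0.004  0.174] z at hinge/edge 0.1741 0.1746
side n 900 slope [0.001 0.175] z at hinge/edge 0.1751 0.1749
at [0.517  0.1054 0.272 ] yaw 3.4 t 29.55 w 0.034 gf 0.0 q [-1. 18. 73. -0. 89. 85.]
[0.1325, -0.08, 0.0216] -0.0 alt -0.0
[0.1327, -0.08, 0.1236] -0.0 alt -0.0
```

>>> {"api": "drive_tool", "payload": {
  "series": [
    [[0.133,-0.08,0],0,0.034],
    [[0.133,-0.08,0],0,0.034],
    [[0.133,-0.08,0],0,0.034],
    [[0.133,-0.08,0],0,0.034],
    [[0.133,-0.08,0],0,0.034],
    [[0.133,-0.08,0.04],0,0.034],
    [[0.133,-0.08,0.06],0,0.034],
    [[0.133,-0.08,0.06],0,0.034],
    [[0.133,-0.08,0.06],0,0.034]
  ]
}}

```text
time_s: 30.45
position: [0.6452, 0.1925, 0.2146]
tool_rot: [[0.998, 0.058, 0.001], [0.058, -0.998, 0.0], [0.001, 0.0, -1.0]]
ft_force: [-0.6, 0.3, 0.7]
grip_width: 0.0338
gripper_force: 0.0
```

```bash
python3 -c "
from h import *
d=cam('wrist');save(d,'w6.png')
go((.6445,.193,.148,YAW))"
```

```text
at [0.6456 0.1927 0.2153] yaw 3.4 t 30.5 w 0.0342 gf 0.0 q [ 7. 35. 54. -0. 91. 93.]
[-0.0013, -0.0003, 0.0673] -0.0 alt -0.0
```

View pics/w6.png

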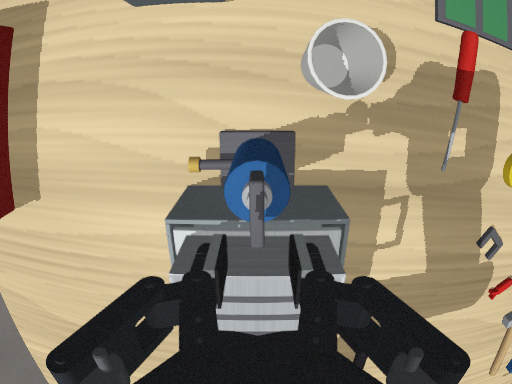

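The T-grip (257,210) is centred and aligned between the fingers. I'll descend and grip it.

>>> {"api": "drive_tool", "payload": {
  "series": [
    [[-0.001,0,0.04],0,0.034],
    [[-0.001,0,0.066],0,0.034],
    [[-0.001,0,0.066],0,0.034],
    [[-0.001,0,0.066],0,0.034],
    [[-0.001,0,0.066],0,0.004],
    [[-0.001,0,0.066],0,0.004],
    [[-0.001,0,0.066],0,0.004],
    [[-0.001,0,0.066],0,0.004],
    [[-0.001,0,0.066],0,0.004],
    [[-0.001,0,0.066],0,0.004]
  ],
  "newtons": 60
}}

```text
time_s: 31.5
position: [0.6454, 0.1933, 0.1498]
tool_rot: [[0.998, 0.059, 0.004], [0.059, -0.998, 0.001], [0.004, -0.0, -1.0]]
ft_force: [-1.0, 0.2, 5.9]
grip_width: 0.0085
gripper_force: 59.0
```

>>> {"api": "drive_tool", "payload": {
  "series": [
    [[0,0,0],-4,0.004],
    [[0,0,0],-8,0.004],
    [[0,0,0],-12,0.004],
    [[0,0,0],-16,0.004],
    [[0,0,0],-20,0.004],
    [[0,0,0],-24,0.004],
    [[0,0,0],-26,0.004],
    [[0,0,0],-26,0.004],
    [[0,0,0],-26,0.004],
    [[0,0,0],-26,0.004]
  ]
}}

```text
time_s: 32.5
position: [0.6455, 0.1928, 0.1498]
tool_rot: [[0.872, 0.49, 0.004], [0.49, -0.872, 0.0], [0.004, 0.002, -1.0]]
ft_force: [-0.1, -1.4, 6.3]
grip_width: 0.0092
gripper_force: 59.1
```

```bash
python3 -c "
from h import *
print(env.observe()['ft_force'],env.observe()['wrist_torque']);lid();go()"
```

```text
[-0.10351744 -1.43431255  6.29026041] [-0.1335164   0.0585934  -0.35996863]
top n 980 slope [-0.002  0.17 ] z at hinge/edge 0.17 0.1703
side n 969 slope [0.002 0.171] z at hinge/edge 0.1707 0.1705
at [0.6455 0.1929 0.1498] yaw 29.3 t 32.6 w 0.0085 gf 59.09726679325104 q [ 7. 38. 60. -0. 82. 67.]
```

It is sinking slowly (about 4 mm so far). I'll hold for about 12 s, checking the rate on the way.

>>> {"api": "drive_tool", "payload": {
  "series": [
    [[0,0,0],0,0.004],
    [[0,0,0],0,0.004],
    [[0,0,0],0,0.004],
    [[0,0,0],0,0.004],
    [[0,0,0],0,0.004],
    [[0,0,0],0,0.004],
    [[0,0,0],0,0.004],
    [[0,0,0],0,0.004],
    [[0,0,0],0,0.004],
    [[0,0,0],0,0.004],
    [[0,0,0],0,0.004],
    [[0,0,0],0,0.004],
    [[0,0,0],0,0.004],
    [[0,0,0],0,0.004],
    [[0,0,0],0,0.004],
    [[0,0,0],0,0.004],
    [[0,0,0],0,0.004],
    [[0,0,0],0,0.004],
    [[0,0,0],0,0.004],
    [[0,0,0],0,0.004]
  ]
}}

```text
time_s: 34.6
position: [0.6455, 0.1929, 0.1498]
tool_rot: [[0.872, 0.49, 0.004], [0.49, -0.872, 0.0], [0.004, 0.002, -1.0]]
ft_force: [-0.1, -0.6, 6.6]
grip_width: 0.0092
gripper_force: 59.1
```

```bash
python3 -c "
from h import *
lid();go()"
```

```text
top n 1004 slope [0.01  0.156] z at hinge/edge 0.1569 0.1555
side n 958 slope [0.002 0.156] z at hinge/edge 0.1564 0.156
at [0.6455 0.1929 0.1498] yaw 29.3 t 34.7 w 0.0091 gf 59.097994565963745 q [ 7. 38. 60. -0. 82. 67.]
```

>>> {"api": "drive_tool", "payload": {
  "series": [
    [[0,0,0],0,0.004],
    [[0,0,0],0,0.004],
    [[0,0,0],0,0.004],
    [[0,0,0],0,0.004],
    [[0,0,0],0,0.004],
    [[0,0,0],0,0.004],
    [[0,0,0],0,0.004],
    [[0,0,0],0,0.004],
    [[0,0,0],0,0.004],
    [[0,0,0],0,0.004],
    [[0,0,0],0,0.004],
    [[0,0,0],0,0.004],
    [[0,0,0],0,0.004],
    [[0,0,0],0,0.004],
    [[0,0,0],0,0.004],
    [[0,0,0],0,0.004],
    [[0,0,0],0,0.004],
    [[0,0,0],0,0.004],
    [[0,0,0],0,0.004],
    [[0,0,0],0,0.004]
  ]
}}

```text
time_s: 36.7
position: [0.6455, 0.1929, 0.1498]
tool_rot: [[0.872, 0.49, 0.004], [0.49, -0.872, 0.0], [0.004, 0.002, -1.0]]
ft_force: [-0.6, -1.4, 5.8]
grip_width: 0.0089
gripper_force: 59.1
```

>>> {"api": "drive_tool", "payload": {
  "series": [
    [[0,0,0],0,0.004],
    [[0,0,0],0,0.004],
    [[0,0,0],0,0.004],
    [[0,0,0],0,0.004],
    [[0,0,0],0,0.004],
    [[0,0,0],0,0.004],
    [[0,0,0],0,0.004],
    [[0,0,0],0,0.004],
    [[0,0,0],0,0.004],
    [[0,0,0],0,0.004],
    [[0,0,0],0,0.004],
    [[0,0,0],0,0.004],
    [[0,0,0],0,0.004],
    [[0,0,0],0,0.004],
    [[0,0,0],0,0.004],
    [[0,0,0],0,0.004],
    [[0,0,0],0,0.004],
    [[0,0,0],0,0.004],
    [[0,0,0],0,0.004],
    [[0,0,0],0,0.004]
  ]
}}

```text
time_s: 38.7
position: [0.6455, 0.1929, 0.1498]
tool_rot: [[0.872, 0.49, 0.004], [0.49, -0.872, 0.0], [0.004, 0.002, -1.0]]
ft_force: [-0.2, -0.5, 7.4]
grip_width: 0.0087
gripper_force: 59.1
```

>>> {"api": "drive_tool", "payload": {
  "series": [
    [[0,0,0],0,0.004],
    [[0,0,0],0,0.004],
    [[0,0,0],0,0.004],
    [[0,0,0],0,0.004],
    [[0,0,0],0,0.004],
    [[0,0,0],0,0.004],
    [[0,0,0],0,0.004],
    [[0,0,0],0,0.004],
    [[0,0,0],0,0.004],
    [[0,0,0],0,0.004],
    [[0,0,0],0,0.004],
    [[0,0,0],0,0.004],
    [[0,0,0],0,0.004],
    [[0,0,0],0,0.004],
    [[0,0,0],0,0.004],
    [[0,0,0],0,0.004],
    [[0,0,0],0,0.004],
    [[0,0,0],0,0.004],
    [[0,0,0],0,0.004],
    [[0,0,0],0,0.004]
  ]
}}

```text
time_s: 40.7
position: [0.6455, 0.1929, 0.1498]
tool_rot: [[0.872, 0.49, 0.004], [0.49, -0.872, 0.0], [0.004, 0.002, -1.0]]
ft_force: [-1.0, -2.2, 6.1]
grip_width: 0.0089
gripper_force: 59.1
```

>>> {"api": "drive_tool", "payload": {
  "series": [
    [[0,0,0],0,0.004],
    [[0,0,0],0,0.004],
    [[0,0,0],0,0.004],
    [[0,0,0],0,0.004],
    [[0,0,0],0,0.004],
    [[0,0,0],0,0.004],
    [[0,0,0],0,0.004],
    [[0,0,0],0,0.004],
    [[0,0,0],0,0.004],
    [[0,0,0],0,0.004],
    [[0,0,0],0,0.004],
    [[0,0,0],0,0.004],
    [[0,0,0],0,0.004],
    [[0,0,0],0,0.004],
    [[0,0,0],0,0.004],
    [[0,0,0],0,0.004],
    [[0,0,0],0,0.004],
    [[0,0,0],0,0.004],
    [[0,0,0],0,0.004],
    [[0,0,0],0,0.004]
  ]
}}

```text
time_s: 42.7
position: [0.6455, 0.1928, 0.1498]
tool_rot: [[0.872, 0.49, 0.004], [0.49, -0.872, 0.0], [0.004, 0.002, -1.0]]
ft_force: [-0.9, -1.4, 5.9]
grip_width: 0.009
gripper_force: 59.1
```

>>> {"api": "drive_tool", "payload": {
  "series": [
    [[0,0,0],0,0.004],
    [[0,0,0],0,0.004],
    [[0,0,0],0,0.004],
    [[0,0,0],0,0.004],
    [[0,0,0],0,0.004],
    [[0,0,0],0,0.004],
    [[0,0,0],0,0.004],
    [[0,0,0],0,0.004],
    [[0,0,0],0,0.004],
    [[0,0,0],0,0.004],
    [[0,0,0],0,0.004],
    [[0,0,0],0,0.004],
    [[0,0,0],0,0.004],
    [[0,0,0],0,0.004],
    [[0,0,0],0,0.004],
    [[0,0,0],0,0.004],
    [[0,0,0],0,0.004],
    [[0,0,0],0,0.004],
    [[0,0,0],0,0.004],
    [[0,0,0],0,0.004]
  ]
}}

```text
time_s: 44.7
position: [0.6455, 0.1929, 0.1498]
tool_rot: [[0.872, 0.49, 0.004], [0.49, -0.872, 0.0], [0.004, 0.002, -1.0]]
ft_force: [1.4, -1.8, 7.2]
grip_width: 0.0089
gripper_force: 59.0
```

```bash
python3 -c "
from h import *
lid();go();print(env.observe()['ft_force'])"
```

```text
top n 1136 slope [0.001 0.094] z at hinge/edge 0.0945 0.0944
side n 927 slope [0.003 0.095] z at hinge/edge 0.0954 0.095
at [0.6455 0.1929 0.1498] yaw 29.3 t 44.8 w 0.009 gf 59.04753863811493 q [ 7. 38. 60. -0. 82. 67.]
[ 0.25826723 -1.36441651  6.35352497]
```

The basket is down (80 mm). Now I shut the valve, release and rise.

>>> {"api": "drive_tool", "payload": {
  "series": [
    [[0,0,0],0,0.004],
    [[0,0,0],0,0.004],
    [[0,0,0],0,0.004],
    [[0,0,0],0,0.004],
    [[0,0,0],5,0.004],
    [[0,0,0],10,0.004],
    [[0,0,0],15,0.004],
    [[0,0,0],20,0.004],
    [[0,0,0],24,0.004],
    [[0,0,0],27,0.004],
    [[0,0,0],27,0.004],
    [[0,0,0],27,0.004],
    [[0,0,0],27,0.004]
  ]
}}

```text
time_s: 46.1
position: [0.6454, 0.1933, 0.1498]
tool_rot: [[0.999, 0.043, 0.004], [0.043, -0.999, 0.0], [0.004, -0.0, -1.0]]
ft_force: [-0.6, -1.2, 6.2]
grip_width: 0.0088
gripper_force: 59.8
```

>>> {"api": "drive_tool", "payload": {
  "series": [
    [[0,0,0],0,0.034],
    [[0,0,0],0,0.034],
    [[0,0,0],0,0.034],
    [[0,0,0],0,0.034],
    [[0,0,-0.05],0,0.034],
    [[0,0,-0.1],0,0.034],
    [[-0.1,0.1,-0.12],0,0.034],
    [[-0.2,0.2,-0.12],0,0.034],
    [[-0.2,0.25,-0.12],0,0.034],
    [[-0.2,0.25,-0.12],0,0.034],
    [[-0.2,0.25,-0.12],0,0.034],
    [[-0.2,0.25,-0.12],0,0.034],
    [[-0.2,0.25,-0.12],0,0.034]
  ]
}}

```text
time_s: 47.4
position: [0.4533, -0.0673, 0.2678]
tool_rot: [[0.999, 0.039, 0.0], [0.039, -0.999, -0.001], [0.0, 0.001, -1.0]]
ft_force: [0.8, 0.1, 0.8]
grip_width: 0.034
gripper_force: 0.0
```

```bash
python3 -c "
from h import *
lid();go()
for n in('top','side'):
    d=cam(n);C=cloud(d);x,y,z=C[...,0],C[...,1],C[...,2]
    m=(x>.6)&(x<.72)&(y>.1)&(y<.28)&(z>.16)&(z<.19);print(cv2.minAreaRect(C[m][:,:2].astype(np.float32)*1000))
    save(d,n+'9.png')
print(fishes(cam('top'),.01,(190,165,330,270)))"
```

```text
top n 1460 slope [0.001 0.094] z at hinge/edge 0.0945 0.0944
side n 582 slope [0.002 0.095] z at hinge/edge 0.0954 0.095
at [ 0.454  -0.067   0.2678] yaw 2.2 t 47.5 w 0.034 gf 0.0 q [-23.  11.  84.  -0.  85.  65.]
((644.4873657226562, 192.80703735351562), (51.16297912597656, 10.684379577636719), 3.7844083309173584)
((643.9613037109375, 192.5135498046875), (48.97343063354492, 13.084354400634766), 3.3731632232666016)
[([233.0, 176.0], np.int32(53), [0.6952, -0.067], 174.0, 0.097), ([193.0, 246.0], np.int32(605), [0.4628, 0.0936], 157.0, 0.272), ([227.0, 228.0], np.int32(1060), [0.5094, -0.0293], -118.0, 0.143), ([230.0, 265.0], np.int32(1217), [0.3822, -0.0265], 123.0, 0.279)]
```

View pics/top9.png

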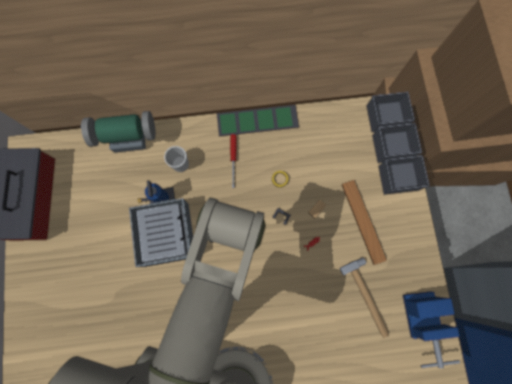

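The top view shows the basket down and shut at (160,232), the valve grip back in line (about 3.6° against the lift's 3.4°), no fish left on the bench, and the other objects where they were.

```bash
python3 -c "
from h import *
print(env.close_job())"
```

```text
the job is handed in; nothing more can be done
None
```

I handed the job in at about 48 s: the four grey fish I found are in the shut basket, which sank about 80 mm slowly, the valve is shut again and the other bench items look unmoved; the hand-in gave no verdict.

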